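# Free a steam-lever paddle from its spring bar with a forked tool

## Task

Take the red-handled fork from its stand, push the brass collar of the steam module's spring bar back with it, gently so that the bar is not overloaded (never above 17 N), until the wooden paddle springs up free. Stand the fork upright back in its black stand and stand the paddle upright, fully home, in the pocket of the wooden block. Leave everything else on the bench where it is.

Things in the scene. Friction and masses are not known exactly. Their poses are not given: they have to be found in the camera images.
- module: Fixed steam-lever module: pine plank 110 x 190 x 18 mm, steel base (top 30 mm above the bench). Origin on the bench, z up. The steel spring bar (8 mm across) lies along module y at x = 0, 54 mm up. Along y: dark guide block -78 to -52 mm (44 mm wide, top 64 mm up); brass collar on the bar, 24 mm across, 5 mm thick; bare bar, clear beside and above; from +25 mm the steel pocket with the paddle.
- gap (a point): Point on the bar's axis, 54 mm above the bench, at module y = -10 mm, always on the paddle's side of the collar: the fork goes down astride the bar here. The collar is clamped on the bar differently each time: its face towards the paddle lies 8 to 22 mm from this point, towards module -y. Where exactly is not measured: it must be seen or felt. Axes as the module's.
- socket (a point): Point on the bar's axis in the middle of the steel pocket (41 x 40 mm outside, walls 64 mm above the bench), module y = +45 mm. As found the bar's end is 8 mm deep in the paddle's hole. Pushing the collar towards module -y takes 4 N, plus 0.6 N per mm, plus 1 to 3 N of rubbing; the paddle is freed at 7 to 9 mm, the hard stop comes at 10 mm. The bar returns when let go.
- paddle_center (a point): Middle of the paddle's dark wooden grip, 30 (x) x 24 (y) x 60 mm tall (z), 100 mm above the bench as found, axes as the module's. Below the grip a steel bolster 40 x 30 x 4 mm (underside 34 mm below the point) and a tongue 24 (x) x 14 (y) x 34 mm. Freed, a spring lifts it by 10 mm; it still stands loosely in the pocket and is drawn straight up, the bar rubbing its side. 140 g.
- fork_center (a point): Middle of the fork's red handle, 24 x 24 x 66 mm tall, 72 mm above the tine tips. Under the handle a black guard 46 (x) x 36 (y) x 5 mm (underside 34 mm above the tips), then a steel fork 26 mm wide (x), 6 mm thick (y): two 7 mm tines, slot 12 mm wide, 21 mm deep. z up the handle, x from tine to tine. Stands upright, guard on the stand's top. 110 g.
- fork_stand: Fixed black block 90 (x) x 75 (y) x 46 mm tall, origin under its centre, with a central pocket 38 (x) x 20 (y) mm, 40 mm deep, for the fork; the fork's x lies along the block's x.
- stand_mouth (a point): Centre of the pocket's mouth on top of the black stand, 46 mm above the bench. With the fork home, fork_center is 38 mm above it.
- rack: Fixed wooden block 100 (x) x 85 (y) x 46 mm tall, origin under its centre, with a central pocket 30 (x) x 20 (y) mm, 40 mm deep, that takes the paddle's tongue (paddle x along the block's x, either way round).
- rack_mouth (a point): Centre of the pocket's mouth on top of the wooden block, 46 mm above the bench. With the paddle home its bolster lies on the block and paddle_center is 34 mm above this point.
- screwdriver: Bystander, not to be moved: long screwdriver.
- wrench: Bystander, not to be moved: steel wrench.
- basket: Bystander, not to be moved: steel filter basket.
- tamper: Bystander, not to be moved: wooden coffee tamper, 80 mm tall.
- gasket: Bystander, not to be moved: black rubber ring, 72 mm across.
- jug: Bystander, not to be moved: steel milk jug, 100 mm tall.
- fitting: Bystander, not to be moved: brass cylinder, 32 mm across, 28 mm tall.
Mind the look-alikes: they are no part of the job. What is shaped like the fork_stand but blue is not meant.

How it is judged:
On the way, in this order (a step that is already met when the one before it is completed fails the run):
1. the fork is down astride the spring bar and pressing on it, the paddle still held (z of fork_center in the frame of module below 0.127 m and horizontal distance between fork_center and gap below 0.04 m and contact force between fork and module above 3 N and z of paddle_center in the frame of module below 0.103 m).
2. the paddle has sprung up in its pocket while the fork holds the bar back (z of paddle_center in the frame of module above 0.106 m and horizontal distance between paddle_center and socket below 0.01 m and contact force between fork and module above 2 N), for 0.05 s.
At the end, for the whole second after the job is handed in: Paddle upright (0.1 rad) and home in the wooden block (within 8 mm of the pocket's centre, 3 mm in height); fork upright (0.1 rad) and home in the black stand (within 13 mm, 3 mm in height); both let go and at rest (horizontal distance between paddle_center and rack_mouth below 0.008 m and angle between each of paddle_center, fork_center's own z axis and vertical below 0.1 rad and z of paddle_center in the frame of rack_mouth between 0.03 and 0.037 m and horizontal distance between fork_center and stand_mouth below 0.013 m and z of fork_center in the frame of stand_mouth between 0.034 and 0.041 m and linear speed of each of paddle, fork below 0.02 m/s); the robot touches nothing.
It fails at once if the spring bar is overloaded: the fork presses on the module with more than 17 N (contact force between fork and module above 17 N).
It fails at once if a bystander is moved by more than 30 mm (distance of any of screwdriver, wrench, basket, tamper, gasket, jug, fitting from where it was at the start of the episode above 0.03 m).
It also fails if it takes over 72 s, if anything falls off the work surface, if the arm or the gripper's body presses on something with over 40 N, if the wrist force passes 120 N, or if a joint passes its speed limit or range.

## Robot

A 6-joint arm with a two-finger parallel gripper is mounted at the origin on the work surface. World frame = base frame: x ahead of the robot, y to its left, z up, the work surface at z = 0. Lengths are in m, angles in rad, forces in N, time in s.
With the tool pointing down it reaches from about 0.35 to 0.85 m from the base axis. Payload 8.1 kg.
Tool frame: the origin (TCP) lies at the very end of the fingers, on their centre line; the grasp point (between the pads) lies 19 mm behind it; z points along the fingers, y is the line along which they close (so a half turn about z gives the same grasp; the last joint's range is limited). The gripper opens to 85 mm and grips with 20 to 120 N. Pads are 22 mm wide; open, the fingers measure 114 mm over their backs; the gripper's body (76 mm by 85 mm) begins 54 mm behind the grasp point. The pads swing forward as they close: fully open they stand 13 mm farther back than shut.
Start: joints at [-1.268, 0.13, 1.488, -0, 1.523, -0.085], TCP at [0.227, -0.555, 0.231] pointing down, gripper open.
Joint ranges: [-2.96, 2.96], [-0.89, 2.26], [0.02, 2.5], [-1.34, 4.48], [0, 2.73], [-2.66, 2.66]. Speed limits (rad/s): [2.39, 2.39, 2.79, 3.14, 3.14, 3.14].

## Interface

Orientations are given as [roll, pitch, yaw] about the fixed x, y, z axes, in that order (R = Rz(yaw) Ry(pitch) Rx(roll)).
In Python, from bench import arm gives the robot as it stands.
- The arm moves only by the tool arm_command, never from a script. Its argument "deltas" is a list of rows, each a list of 2 entries, a list of its own where there are three numbers: the shift along the tool's x, y, z each as a share of 20 mm, from -1 to 1, then the turn about the tool's z as a share of 90 degrees, from -1 to 1. A call has exactly 10 rows; each row shifts and turns the commanded pose from where the row before left it, along the tool's axes as they then stand; what a row does not reach is not made up. A row lasts 1/10 s, in which the tool goes at most 50 mm and 8.59 degrees, less where a joint would pass 70% of its speed; a pose out of reach is approached as far as the arm can. A call with a number of a shift or a turn outside -1 to 1 is refused whole. A call with a gripper value outside its range is refused whole. "fingers" is the closure, from -1 (fully open) to 1 (shut), set as the call begins (left out, the last holds). The fingers move at their own pace and stop on an object; the grip force is fixed at half the most. Time passes only in rows, so rows that do not move let the fingers close, or fill a call up. It gives the time, the measured TCP pose, the force, the opening and the grip force at its end, in the units of the state.
- arm.sense(): the state, without advancing time (a new reading comes with each control period).
- arm.capture(name): name is "side" or "top"; returns a dict with "color" (480x640x3 uint8, blue, green, red), "z_map" (480x640 float32, m along the optical axis (not along the pixel's ray), 0 where there is no reading), "mtx" (3x3 intrinsics, pixels), "rvec" (rotation vector, rad) and "tvec" (3), from world to camera coordinates, as OpenCV has them. Camera axes: x right, y down, z forward; pixel columns grow to the right and rows downward; lengths in m; the calibration is good to about 2 mm. A picture is of the moment at which its call begins.
- arm.finish_job(): hands the job in; it is judged then, once.
Trained networks look in a picture, given as the dict that the camera call returned (one of the last four; its "shot" number tells which), for a name from the list of things; names that differ only in an ending like _2 or _b are one class to them, and where a whole thing is asked for, a point or a joint stands for the part that bears it (a point fixed in the world has none). Each returns a list of dicts, best first, with "p" (0 to 1); they miss things now and then, are a little off and sometimes report something else, mostly with a low value. They report only what shows in the picture. A call takes as long as a camera call. They do not tell look-alikes from the thing itself.
- arm.trace(target, picture): "region" (480x640 bool, what is visible of it) and "pixel" ([column, row] in pixels, amid what is visible of it).
- arm.pinpoint(target, picture): "pixel" ([column, row] in pixels: a listed point, or the origin of a listed thing).
The state is a dict: "time": time; "q": joint angles; "qvel": joint speeds; "joint_torque": joint torques, N m; "eef_pos": TCP position; "tcp_rot": TCP orientation; "contact_force": force on the tool from outside, world axes, zero at the start; "wrist_torque": the same for the moment, N m; "gripper_width": finger opening in m; "grasp_force": force on a finger pad.
Only numpy, scipy, OpenCV 4.12 (cv2) and the standard library are available. Lean on these libraries where they do the work, as an engineer would, in place of code of your own. Each camera call takes 0.05 s, during which the arm holds its last target. There are 200 camera calls.

## Working session

There is one attempt and no reset: what is moved stays moved. The work goes in short steps, Python scripts to look and compute and a tool call to move; the robot and the scene stay as the last step left them, time stands still between calls to the robot, and variables do not carry over. Pictures are saved under pics/ and viewed, at most 10 in all, crops included, and the job is handed in when it is done.

Besides the shell and the picture viewer there is one more tool, called as name([rows], argument=value, ...), one row to a line, values as JSON. arm_command: Moves the arm, as the interface text tells. Shift numbers are shares of 20 mm and turn numbers shares of 90 degrees, none past 1 either way. Its arguments: {"type":"object","properties":{"deltas":{"type":"array","items":{"type":"array"}},"fingers":{"type":"number"}},"required":["deltas"]}

```bash
mkdir -p pics; ls
cat > h.py <<'E'
import numpy as np, cv2, pickle
from bench import arm
def ray(c,px):
    R=cv2.Rodrigues(np.array(c["rvec"],float))[0]; t=np.array(c["tvec"],float).ravel()
    d=R.T@np.linalg.inv(c["mtx"])@np.array([px[0],px[1],1.0]); return -R.T@t,d
def at_z(c,px,z):
    o,d=ray(c,px); return o+d*(z-o[2])/d[2]
def cloud(c):
    v,u=np.mgrid[0:480,0:640]; R=cv2.Rodrigues(np.array(c["rvec"],float))[0]; t=np.array(c["tvec"],float).ravel()
    P=np.stack([u,v,np.ones_like(u)],-1).reshape(-1,3)@np.linalg.inv(c["mtx"]).T*c["z_map"].reshape(-1,1)
    return ((P-t)@R).reshape(480,640,3)
def proj(c,p):
    return cv2.projectPoints(np.array(p,float).reshape(-1,3),np.array(c["rvec"],float),np.array(c["tvec"],float),c["mtx"],None)[0].reshape(-1,2)
E
python3 - <<'E'
from h import *
np.set_printoptions(precision=4,suppress=True)
s=arm.sense(); print(s['eef_pos'],s['tcp_rot'],s['gripper_width'],s['contact_force'])
for n in("top","side"):
    c=arm.capture(n); pickle.dump(c,open(n+".pkl","wb")); cv2.imwrite(f"pics/{n}0.png",c["color"])
    W=cloud(c); print(n,ray(c,[320,240]))
    for t in("gap","socket","paddle_center","fork_center","stand_mouth","rack_mouth","module","fork_stand","rack"):
        for r in arm.pinpoint(t,c)[:3]:
            print(t,np.round(r["pixel"],1),round(r["p"],2),W[int(r["pixel"][1]),int(r["pixel"][0])])
E
```

```text
pics
[ 0.2267 -0.5549  0.2302] [-3.1397 -0.0002  0.3878] 0.0855101316563999 [0.9773 0.133  0.4422]
top (array([ 0.2285, -0.0108,  1.3624]), array([ 0.1778,  0.0258, -0.9841]))
gap [359.  207.9] 0.85 [ 0.5487 -0.0675  0.0316]
socket [232.6 227.7] 0.73 [0.5047 0.2366 0.0037]
socket [334.7 216.6] 0.64 [ 0.5147 -0.0085  0.0846]
paddle_center [337.4 209.2] 0.5 [ 0.5189 -0.0151  0.1358]
paddle_center [260.4 153.3] 0.41 [0.683  0.1715 0.0279]
fork_center [444.6 216.7] 0.67 [ 0.5084 -0.251   0.1171]
stand_mouth [468.5 277.6] 0.92 [ 0.3864 -0.3229  0.0098]
stand_mouth [436.6 218.2] 0.81 [ 0.5097 -0.238   0.0908]
stand_mouth [518.  341.4] 0.72 [ 0.2399 -0.4323  0.006 ]
module [352.3 216.2] 0.94 [ 0.5263 -0.0508  0.0336]
fork_stand [507.9 346.5] 0.88 [ 0.2285 -0.3944  0.0475]
fork_stand [464.5 284.9] 0.85 [ 0.37   -0.3132  0.0087]
fork_stand [430.5 222.9] 0.72 [ 0.5087 -0.2307  0.0522]
rack [233.9 229.8] 0.93 [0.4994 0.2336 0.0057]
rack [511.9 228.9] 0.67 [ 0.5048 -0.4314  0.0055]
rack [437.8 220.3] 0.63 [ 0.5079 -0.2424  0.078 ]
side (array([ 0.4268, -0.8809,  0.6024]), array([ 0.0598,  0.8649, -0.4983]))
gap [344.6 267.5] 0.56 [ 0.5349 -0.072   0.0642]
socket [338.3 257.7] 0.57 [ 0.5276 -0.0193  0.0579]
paddle_center [335.8 239. ] 0.56 [ 0.5204 -0.0203  0.1071]
fork_center [347.  313.4] 0.95 [ 0.5162 -0.2613  0.0902]
fork_center [286.7 311.7] 0.44 [ 0.4025 -0.1343  0.0012]
stand_mouth [345.  327.9] 0.91 [ 0.513  -0.2605  0.0568]
stand_mouth [268.5 360.1] 0.9 [ 0.3699 -0.3     0.0264]
stand_mouth [170.8 413.3] 0.9 [ 0.2182 -0.3974  0.024 ]
rack_mouth [315.1 211.5] 0.9 [0.4923 0.2511 0.0469]
module [349.  311.8] 0.44 [ 0.5197 -0.2618  0.0949]
fork_stand [345.  343.8] 0.93 [ 0.5101 -0.2848  0.0402]
fork_stand [179.  429.7] 0.68 [ 0.2454 -0.4456  0.0461]
fork_stand [269.8 376.4] 0.64 [ 0.3744 -0.3563  0.0461]
rack [315.9 225.6] 0.66 [0.4877 0.1886 0.0347]
rack [337.8 257.3] 0.3 [ 0.5258 -0.0148  0.0552]
```

View pics/top0.png

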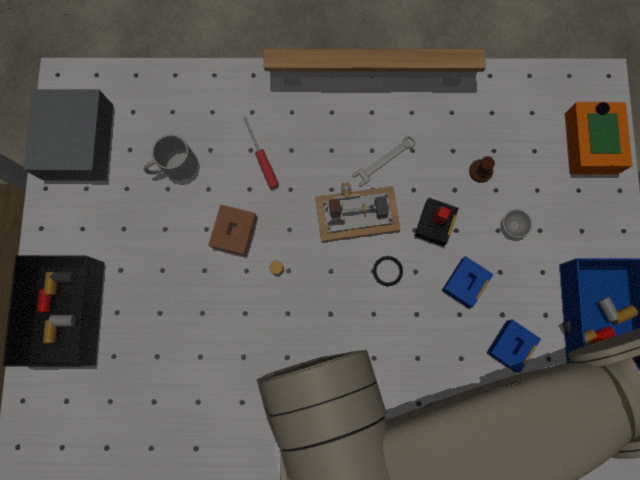

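View pics/side0.png

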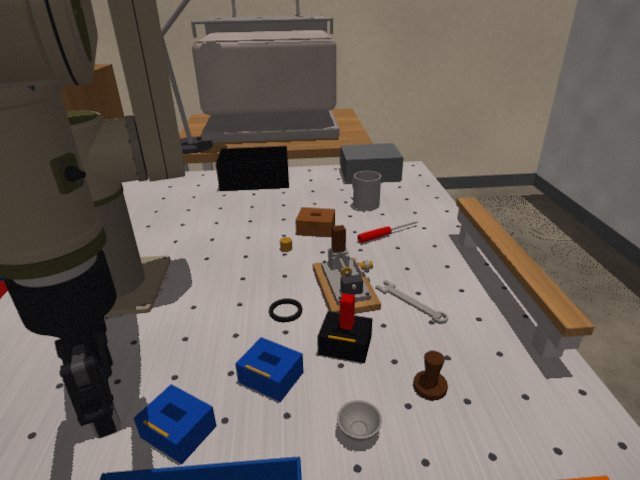

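The top view shows the black stand with the fork at about (437,220), the module at (358,213) with its guide on the right and paddle on the left, and the wooden rack at (233,230). The two blue stands are look-alikes. Next I'll fit the poses from the traces.

```bash
cat > fit.py <<'E'
from h import *
np.set_printoptions(precision=4,suppress=True)
c=arm.capture("top"); d=arm.capture("side"); pickle.dump(c,open("top.pkl","wb")); pickle.dump(d,open("side.pkl","wb"))
print(c["mtx"][0])
def rect(P):
    r=cv2.minAreaRect((P[:,:2]*1000).astype(np.float32)); return np.round(r[0],1),np.round(r[1],1),round(r[2],1)
for n,cc in(("top",c),("side",d)):
    W=cloud(cc)
    for t,lo,hi in(("rack",.038,.054),("fork_stand",.038,.054),("module",.010,.026),("fork_center",.085,.13),("paddle_center",.07,.14)):
        for r in arm.trace(t,cc)[:3]:
            m=r["region"]; P=W[m]; P=P[P[:,2]>-1]
            Q=P[(P[:,2]>lo)&(P[:,2]<hi)]
            if len(Q)>5: print(n,t,round(r["p"],2),r["pixel"],len(P),len(Q),rect(Q),'zmed',np.median(Q[:,2]).round(4),'cen',Q.mean(0).round(3))
crop=c["color"][180:260,200:470]; cv2.imwrite("pics/crop.png",cv2.resize(crop[:, 105:],None,fx=4.8,fy=4.8,interpolation=cv2.INTER_CUBIC))
cv2.imwrite("pics/crops.png",cv2.resize(d["color"][215:365,300:400],None,fx=4,fy=4,interpolation=cv2.INTER_CUBIC))
E
python3 fit.py
```

```text
[577.9374   0.     329.6555]
top rack 0.64 [234.5, 226.6] 1758 1470 (array([492.6, 230.5]), array([ 87.2, 100.7]), 76.1) zmed 0.0467 cen [0.491 0.23  0.047]
top fork_stand 0.63 [513.9, 347.8] 1648 1296 (array([ 230.6, -414.4]), array([77.3, 92. ]), 55.4) zmed 0.0463 cen [ 0.23  -0.413  0.046]
top fork_stand 0.59 [431.3, 227.3] 1059 904 (array([ 515.7, -248.2]), array([75.3, 93.1]), 70.2) zmed 0.0466 cen [ 0.512 -0.246  0.047]
top fork_stand 0.56 [466.6, 284.9] 1446 1180 (array([ 373.6, -316. ]), array([75.7, 91.5]), 56.6) zmed 0.0466 cen [ 0.373 -0.315  0.047]
top module 0.58 [359.5, 212.9] 3431 1470 (array([537.8, -63.4]), array([112.7, 189.5]), 8.3) zmed 0.0187 cen [ 0.529 -0.065  0.019]
top module 0.58 [432.0, 227.4] 1064 65 (array([ 503.4, -222.4]), array([112.5,  53.5]), 21.8) zmed 0.017 cen [ 0.486 -0.228  0.017]
top module 0.49 [382.0, 162.8] 631 109 (array([ 673. , -130.8]), array([ 35.3, 173.8]), 35.9) zmed 0.0113 cen [ 0.672 -0.126  0.012]
top fork_center 0.57 [439.3, 218.7] 355 156 (array([ 516.5, -249.8]), array([23.7, 23.8]), 69.3) zmed 0.1151 cen [ 0.515 -0.248  0.112]

[... 375 characters left out ...]
[0.489 0.223 0.046]
side fork_stand 0.87 [174.9, 421.0] 3981 2515 (array([ 229.7, -413.3]), array([76.5, 92.8]), 55.3) zmed 0.0459 cen [ 0.231 -0.418  0.046]
side fork_stand 0.79 [269.9, 368.9] 2942 1763 (array([ 372.5, -314.9]), array([78.1, 92.4]), 56.5) zmed 0.0461 cen [ 0.373 -0.32   0.046]
side fork_stand 0.57 [342.1, 341.0] 1784 987 (array([ 515. , -246.8]), array([79.9, 90. ]), 70.4) zmed 0.0464 cen [ 0.512 -0.258  0.046]
side module 0.84 [346.1, 281.3] 2540 862 (array([536.4, -63.3]), array([110.2, 192.4]), 8.5) zmed 0.0187 cen [ 0.529 -0.099  0.018]
side paddle_center 0.58 [333.7, 240.4] 422 407 (array([527.3,  -9. ]), array([37.5, 30.4]), 9.2) zmed 0.1018 cen [ 0.528 -0.017  0.102]
```

View pics/crop.png

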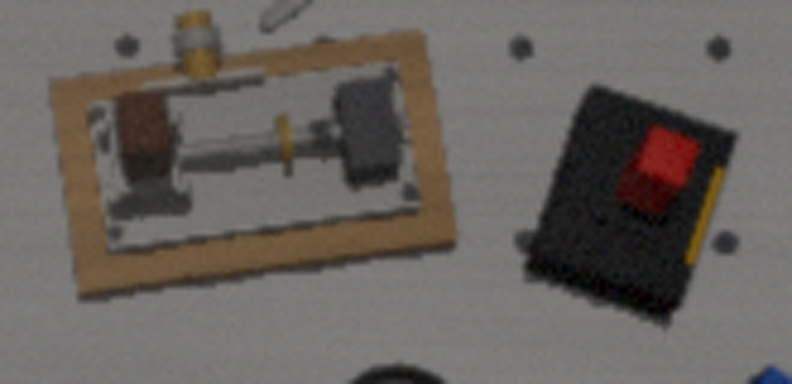

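View pics/crops.png

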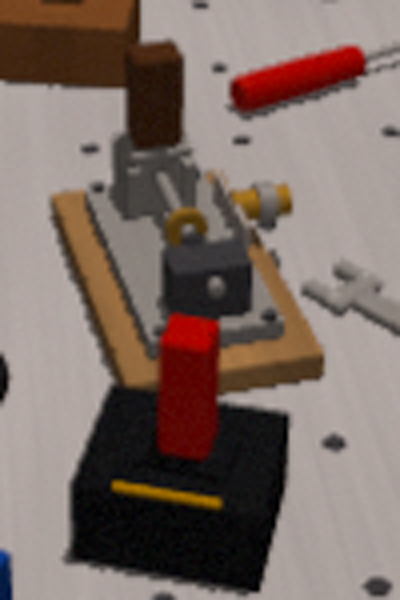

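The side crop shows the collar between the pocket and the guide, with clear bar on the paddle's side. The module's yaw is about 8.4°, the stand's −19.8° and the rack's −13.9°. I'll start moving toward the fork: turn about tool z by +42°, then shift.

arm_command([
  [[0,0,0],0.0935],
  [[0,0,0],0.0935],
  [[0,0,0],0.0935],
  [[0,0,0],0.0935],
  [[0,0,0],0.0925],
  [[0.42,-0.96,0],0],
  [[0.42,-0.96,0],0],
  [[0.42,-0.96,0],0],
  [[0.42,-0.96,0],0],
  [[0.42,-0.96,0],0],
], fingers=-1)

```text
time: 2.6
eef_pos: [0.2994, -0.4787, 0.2313]
tcp_rot: [3.142, -0.0, -0.345]
contact_force: [0.6, -0.4, 0.1]
gripper_width: 0.0854
grasp_force: 0.0
```

```bash
cat > p.py <<'E'
from h import *
np.set_printoptions(precision=4,suppress=True)
c=pickle.load(open("top.pkl","rb")); d=pickle.load(open("side.pkl","rb"))
yaw=np.radians(8.4); ex=np.array([np.cos(yaw),np.sin(yaw)]); ey=np.array([-ex[1],ex[0]])
O=np.array([.528,-.009])-.045*ey; print("O",O,"gap",O-.01*ey)
for n,cc,b in(("top",c,(355,372,200,220)),("side",d,(338,356,262,276))):
    h=cv2.cvtColor(cc["color"],cv2.COLOR_BGR2HSV)[b[2]:b[3],b[0]:b[1]]
    v,u=np.where((h[...,1]>110)&(h[...,0]>10)&(h[...,0]<32)&(h[...,2]>60)); W=cloud(cc)
    for i,j in zip(u+b[0],v+b[2]):
        w=W[j,i]; a=at_z(cc,(i,j),.058)[:2]-O; r=w[:2]-O
        print(n,i,j,h[j-b[2],i-b[0]],"depth xyz mod",(r@ex*1e3).round(1),(r@ey*1e3).round(1),(w[2]*1e3).round(1),"atz58",(a@ex*1e3).round(1),(a@ey*1e3).round(1))
# rack pocket: dark pixels on top
ry=np.radians(-13.9); rx=np.array([np.cos(ry),np.sin(ry)]); rr=np.array([-rx[1],rx[0]]); C=np.array([.492,.2306])
for n,cc in(("top",c),("side",d)):
    g=cv2.cvtColor(cc["color"],cv2.COLOR_BGR2GRAY); X,Y=np.meshgrid(np.linspace(-.035,.035,71),np.linspace(-.03,.03,61))
    P=np.stack([C[0]+X*rx[0]+Y*rr[0],C[1]+X*rx[1]+Y*rr[1],np.full_like(X,.046)],-1)
    m=proj(cc,P).reshape(*X.shape,2).astype(np.float32); I=cv2.remap(g,m[...,0],m[...,1],cv2.INTER_LINEAR)
    cv2.imwrite(f"pics/rect_{n}.png",cv2.resize(I,None,fx=5,fy=5)); t=I<0.6*np.median(I)
    print(n,np.median(I),t.sum(),X[t].min(),X[t].max(),Y[t].min(),Y[t].max(),X[t].mean(),Y[t].mean())
cv2.imwrite("pics/rects.png",np.hstack([cv2.imread(f"pics/rect_{n}.png") for n in("top","side")]))
E
python3 p.py
```

```text
O [ 0.5346 -0.0535] gap [ 0.536  -0.0634]
top 363 205 [ 19 124  97] depth xyz mod 7.4 -23.1 65.6 atz58 9.2 -23.7
top 364 205 [ 19 121 101] depth xyz mod 7.4 -25.4 64.3 atz58 8.8 -26.0
top 363 206 [ 18 124 101] depth xyz mod 5.3 -22.8 64.5 atz58 6.8 -23.3
top 364 206 [ 19 143 107] depth xyz mod 4.6 -24.9 66.0 atz58 6.5 -25.6
top 363 207 [ 19 118 102] depth xyz mod 3.1 -22.5 63.9 atz58 4.5 -23.0
top 364 207 [ 19 148 112] depth xyz mod 2.1 -24.5 66.7 atz58 4.1 -25.3
top 364 208 [ 19 139 112] depth xyz mod -0.5 -24.1 67.8 atz58 1.8 -24.9
top 364 209 [ 19 134 103] depth xyz mod -2.6 -23.8 67.0 atz58 -0.6 -24.5
top 365 209 [ 19 113 104] depth xyz mod -2.6 -26.2 65.4 atz58 -0.9 -26.8
top 364 210 [ 19 137  95] depth xyz mod -4.9 -23.4 66.8 atz58 -2.9 -24.2
top 365 210 [ 18 136  94] depth xyz mod -6.0 -25.4 70.1 atz58 -3.3 -26.5
top 364 211 [ 17 141  83] depth xyz mod -7.0 -23.2 65.7 atz58 -5.3 -23.8
top 365 211 [ 19 143  84] depth xyz mod -7.0 -25.6 64.1 atz58 -5.6 -26.1
top 364 212 [ 16 124  76] depth xyz mod -8.4 -23.2 61.5 atz58 -7.6 -23.5
top 365 212 [ 17 129  79] depth xyz mod -8.7 -25.
[... 3922 characters left out ...]
18 217  81] depth xyz mod -6.3 -24.9 50.5 atz58 -9.4 -35.5
side 344 274 [ 18 196  82] depth xyz mod -4.2 -25.3 50.4 atz58 -7.2 -36.0
side 345 274 [ 17 131  64] depth xyz mod -5.6 -38.0 59.0 atz58 -5.1 -36.5
side 342 275 [ 18 122  73] depth xyz mod -8.5 -24.3 47.8 atz58 -12.5 -38.6
side 343 275 [ 19 194  79] depth xyz mod -6.6 -25.8 48.5 atz58 -10.4 -39.2
side 344 275 [ 19 209  78] depth xyz mod -4.2 -25.6 47.9 atz58 -8.3 -39.7
top 69.0 48 -0.011000000000000003 0.012999999999999998 -0.005999999999999998 0.006999999999999999 0.0013958333333333312 0.004083333333333336
side 80.0 288 -0.013000000000000005 0.011999999999999997 -0.003999999999999997 0.008 -0.0003298611111111137 0.001993055555555558
```

arm_command([
  [[0.42,-0.96,0],0],
  [[0.42,-0.96,0],0],
  [[0.42,-0.96,0],0],
  [[0.42,-0.96,0],0],
  [[0.42,-0.96,0],0],
  [[0.42,-0.96,0],0],
  [[0.42,-0.96,0],0],
  [[0.42,-0.96,0],0],
  [[0.42,-0.96,0],0],
  [[0.42,-0.96,0],0],
])

```text
time: 3.6
eef_pos: [0.4435, -0.3264, 0.2314]
tcp_rot: [3.142, -0.0, -0.345]
contact_force: [-0.0, 0.6, -0.1]
gripper_width: 0.0854
grasp_force: 0.0
```

arm_command([
  [[0.43,-0.97,0],0],
  [[0.43,-0.97,0],0],
  [[0.43,-0.97,0],0],
  [[0.43,-0.97,0],0],
  [[0.43,-0.97,0],0],
  [[0,0,1],0],
  [[0,0,1],0],
  [[0,0,1],0],
  [[0,0,1],0],
  [[0,0,0],0],
])

```text
time: 4.6
eef_pos: [0.5142, -0.2491, 0.1478]
tcp_rot: [-3.14, 0.006, -0.345]
contact_force: [-1.1, 0.7, -0.1]
gripper_width: 0.0856
grasp_force: 0.0
```

arm_command([
  [[0.1,0,0.9],0],
  [[0,0,0.9],0],
  [[0,0,0.9],0],
  [[0,0,0.9],0],
  [[0,0,0.15],0],
  [[0,0,0],0],
  [[0,0,0],0],
  [[0,0,0],0],
  [[0,0,0],0],
  [[0,0,0],0],
])

```text
time: 5.6
eef_pos: [0.5184, -0.2512, 0.077]
tcp_rot: [3.141, -0.001, -0.345]
contact_force: [0.1, -0.3, -1.1]
gripper_width: 0.0855
grasp_force: 0.0
```

arm_command([
  [[0,0,0],0],
  [[0,0,0],0],
  [[0,0,0],0],
  [[0,0,0],0],
  [[0,0,0],0],
  [[0,0,0],0],
  [[0,0,0],0],
  [[0,0,0],0],
  [[0,0,0],0],
  [[0,0,0],0],
], fingers=1)

```text
time: 6.6
eef_pos: [0.5181, -0.251, 0.0764]
tcp_rot: [3.142, -0.0, -0.345]
contact_force: [0.7, 0.2, 0.8]
gripper_width: 0.0232
grasp_force: 58.8
```

Fork gripped. Now I'll lift it, turn it by +28° yaw, and carry it above the gap.

arm_command([
  [[0,0,-0.5],0],
  [[0,0,-1],0],
  [[0,0,-1],0],
  [[0,0,-1],-0.078],
  [[0,0,-0.5],-0.078],
  [[0,0,0],-0.078],
  [[0,0,0],-0.079],
  [[0,0,0],0],
  [[0.22,-0.9,0],0],
  [[0.22,-0.9,0],0],
])

```text
time: 7.6
eef_pos: [0.5213, -0.2132, 0.1563]
tcp_rot: [-3.141, 0.0, 0.142]
contact_force: [0.8, -0.6, -1.0]
gripper_width: 0.0237
grasp_force: 58.9
```

arm_command([
  [[0.22,-0.9,0],0],
  [[0.22,-0.9,0],0],
  [[0.22,-0.9,0],0],
  [[0.22,-0.9,0],0],
  [[0.22,-0.9,0],0],
  [[0.22,-0.9,0],0],
  [[0.22,-0.9,0],0],
  [[0.22,-0.9,0],0],
  [[0,0,0],0],
  [[0,0,0],0],
])

```text
time: 8.6
eef_pos: [0.535, -0.0657, 0.1563]
tcp_rot: [3.142, 0.0, 0.146]
contact_force: [0.4, -0.4, -1.1]
gripper_width: 0.0235
grasp_force: 59.0
```

```bash
cat > look.py <<'E'
from h import *
np.set_printoptions(precision=4,suppress=True)
s=arm.sense(); T=np.array(s["eef_pos"]); print(T,s["tcp_rot"],s["contact_force"])
d=arm.capture("side"); pickle.dump(d,open("side2.pkl","wb"))
yaw=np.radians(8.4); ex=np.array([np.cos(yaw),np.sin(yaw),0]); ey=np.array([-ex[1],ex[0],0]); O=np.array([.5346,-.0535,0])
W=cloud(d)
r=arm.trace("fork_center",d); 
if r:
    P=W[r[0]["region"]]; P=P[P[:,2]>0]; print("fork",r[0]["p"],len(P),P.min(0),P.max(0),"mod",((P-O)@ex).min(),((P-O)@ex).max(),np.median((P-O)@ey))
    R=(P-O)@ex
    for z in np.arange(T[2]-.075,T[2]+.05,.006):
        m=abs(P[:,2]-z)<.003
        if m.sum()>3: print(round(z-T[2]-.0076,3),m.sum(),R[m].min().round(4),R[m].max().round(4))
print("tcp mod",(T-O)@ex,(T-O)@ey)
u,v=proj(d,[O+.0*ey+[0,0,.09]])[0]; u,v=int(u),int(v)
cv2.imwrite("pics/look.png",cv2.resize(d["color"][v-60:v+60,u-60:u+60],None,fx=5,fy=5,interpolation=cv2.INTER_CUBIC)); print(u-60,v-60)
E
python3 look.py
```

```text
[ 0.535  -0.0657  0.1563] [3.1415 0.0003 0.1461] [ 0.4239 -0.3883 -1.0669]
fork 0.82 397 [ 0.4268 -0.8809  0.0019] [0.5768 0.126  0.6024] mod -0.22748579394661395 0.06796215527954722 -0.019029936676385494
-0.083 7 -0.0048 0.0156
-0.065 15 -0.0151 0.0102
-0.059 15 -0.0153 0.0101
-0.053 17 -0.0158 0.0098
-0.047 22 -0.0152 0.0095
-0.035 110 -0.0263 0.0198
-0.029 54 -0.0246 0.0186
-0.023 35 -0.0153 0.0067
-0.017 29 -0.0154 0.0069
-0.011 16 -0.0155 0.0036
-0.005 10 -0.0153 -0.0129
0.001 6 -0.0151 -0.0149
0.007 11 -0.0156 -0.0131
0.013 11 -0.0158 -0.0131
0.019 9 -0.0156 -0.0127
0.025 10 -0.0152 -0.0135
0.031 11 -0.0158 -0.0126
tcp mod -0.0013455034480638539 -0.012154552520185276
282 192
```

View pics/look.png

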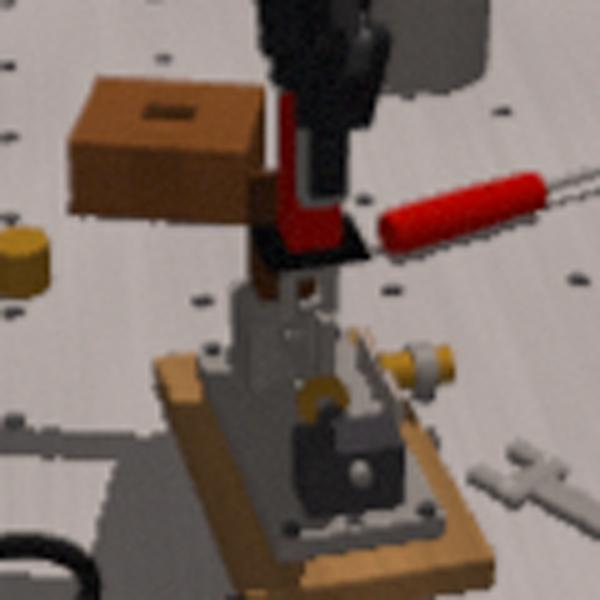

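The picture shows the fork held upright above the bar, guard at crop (310,245), and the collar below at (323,398). By depth the fork sits about 3 mm too far towards module −x. I'll correct that, lower the fork to just above the bar, and look again.

arm_command([
  [[0.16,0,0.4],0],
  [[0,0,0.4],0],
  [[0,0,0.4],0],
  [[0,0,0.3],0],
  [[0,0,0],0],
  [[0,0,0],0],
  [[0,0,0],0],
  [[0,0,0],0],
  [[0,0,0],0],
  [[0,0,0],0],
])

```text
time: 9.7
eef_pos: [0.5386, -0.066, 0.1266]
tcp_rot: [3.141, -0.0, 0.147]
contact_force: [-0.3, 0.7, -0.6]
gripper_width: 0.0236
grasp_force: 59.0
```

```bash
python3 look.py
```

```text
[ 0.5386 -0.066   0.1266] [ 3.1414 -0.0004  0.1467] [-0.28    0.7221 -0.56  ]
fork 0.64 398 [ 0.4268 -0.8809  0.0007] [0.5746 0.0723 0.6024] mod -0.22748579394661395 0.05790281932720399 -0.019145560236069725
-0.083 7 -0.0026 0.0159
-0.065 16 -0.0128 0.0124
-0.059 21 -0.0133 0.0121
-0.053 20 -0.0124 0.0121
-0.047 19 -0.0119 0.0123
-0.041 4 -0.021 0.0041
-0.035 106 -0.0233 0.0236
-0.029 49 -0.0208 0.0222
-0.023 34 -0.0117 0.0119
-0.017 29 -0.0119 0.0114
-0.011 21 -0.0113 0.0089
-0.005 12 -0.0117 -0.0041
0.001 8 -0.0119 -0.0093
0.007 6 -0.0117 -0.0106
0.013 8 -0.0126 -0.0108
0.019 7 -0.012 -0.0106
0.025 8 -0.0121 -0.0104
0.031 12 -0.0122 -0.0078
tcp mod 0.002112641672556448 -0.012923165962063558
282 192
```

View pics/look.png

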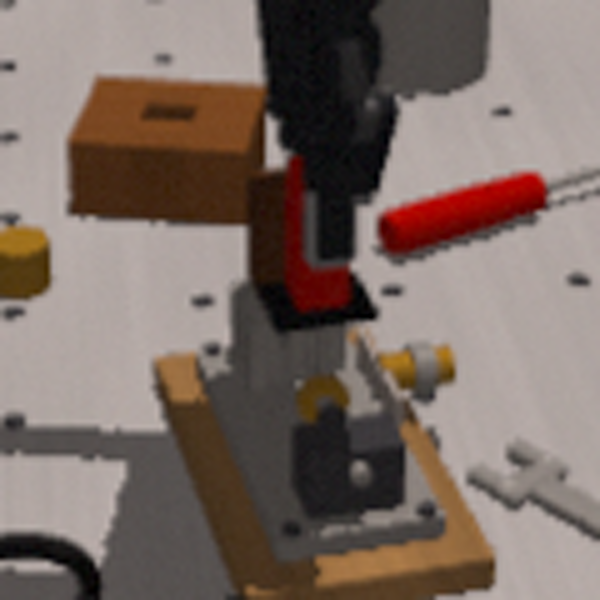

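The fork is now centred over the bar, with the guard spanning −23.3 to +23.6 mm. I'll lower it gently.

arm_command([
  [[0,0,0.1],0],
  [[0,0,0.1],0],
  [[0,0,0.1],0],
  [[0,0,0.05],0],
  [[0,0,0],0],
  [[0,0,0],0],
  [[0,0,0],0],
  [[0,0,0],0],
  [[0,0,0],0],
  [[0,0,0],0],
])

```text
time: 10.8
eef_pos: [0.5385, -0.066, 0.1194]
tcp_rot: [3.142, -0.0, 0.147]
contact_force: [0.1, 0.1, -1.1]
gripper_width: 0.0233
grasp_force: 59.0
```

arm_command([
  [[0,0,0.1],0],
  [[0,0,0.1],0],
  [[0,0,0],0],
  [[0,0,0],0],
  [[0,0,0],0],
  [[0,0,0],0],
  [[0,0,0],0],
  [[0,0,0],0],
  [[0,0,0],0],
  [[0,0,0],0],
])

```text
time: 11.8
eef_pos: [0.5384, -0.066, 0.1153]
tcp_rot: [3.142, -0.0, 0.147]
contact_force: [-0.4, -0.5, -0.4]
gripper_width: 0.0234
grasp_force: 59.0
```

Clear at tips ≈ 0.051, so the fork is astride the bar. Going down 8 mm more, then 4 mm towards the collar.

arm_command([
  [[0,0,0.1],0],
  [[0,0,0.1],0],
  [[0,0,0.1],0],
  [[0,0,0.1],0],
  [[0,0,0],0],
  [[0,0.05,0],0],
  [[0,0.05,0],0],
  [[0,0.05,0],0],
  [[0,0.05,0],0],
  [[0,0,0],0],
])

```text
time: 12.8
eef_pos: [0.5391, -0.0701, 0.1074]
tcp_rot: [3.142, -0.0, 0.146]
contact_force: [-0.8, -0.6, 0.3]
gripper_width: 0.0235
grasp_force: 59.0
```

arm_command([
  [[0,0.02,0],0],
  [[0,0.02,0],0],
  [[0,0.02,0],0],
  [[0,0.02,0],0],
  [[0,0.02,0],0],
  [[0,0.02,0],0],
  [[0,0.02,0],0],
  [[0,0.02,0],0],
  [[0,0.02,0],0],
  [[0,0,0],0],
])

```text
time: 13.8
eef_pos: [0.5394, -0.0726, 0.1072]
tcp_rot: [-3.14, 0.0, 0.147]
contact_force: [-0.2, 6.5, 1.4]
gripper_width: 0.0235
grasp_force: 59.2
```

arm_command([
  [[0,0.03,0],0],
  [[0,0.03,0],0],
  [[0,0.03,0],0],
  [[0,0.03,0],0],
  [[0,0.03,0],0],
  [[0,0,0],0],
  [[0,0,0],0],
  [[0,0,0],0],
  [[0,0,0],0],
  [[0,0,0],0],
])

```text
time: 14.8
eef_pos: [0.5398, -0.0754, 0.1073]
tcp_rot: [-3.14, 0.0, 0.147]
contact_force: [-1.9, 7.5, 0.7]
gripper_width: 0.023
grasp_force: 59.2
```

arm_command([
  [[0,0.03,0],0],
  [[0,0.03,0],0],
  [[0,0.03,0],0],
  [[0,0.03,0],0],
  [[0,0.03,0],0],
  [[0,0,0],0],
  [[0,0,0],0],
  [[0,0,0],0],
  [[0,0,0],0],
  [[0,0,0],0],
])

```text
time: 15.8
eef_pos: [0.5402, -0.078, 0.1072]
tcp_rot: [-3.139, 0.0, 0.147]
contact_force: [-2.1, 8.3, 2.6]
gripper_width: 0.0234
grasp_force: 59.3
```

```bash
cat > pad.py <<'E'
from h import *
np.set_printoptions(precision=4,suppress=True)
s=arm.sense(); print(s["eef_pos"],s["contact_force"])
for n in("top","side"):
    d=arm.capture(n); W=cloud(d); W0=cloud(pickle.load(open(n+".pkl","rb")))
    u,v=[int(round(x)) for x in proj(d,[.528,-.009,.13])[0]]
    for w in (W0,W):
        P=w[v-25:v+25,u-20:u+20].reshape(-1,3); P=P[(abs(P[:,0]-.528)<.016)&(abs(P[:,1]+.009)<.016)&(P[:,2]>.09)&(P[:,2]<.155)]
        print(n,len(P),"ztop",np.sort(P[:,2])[-30:].mean() if len(P) else None, np.percentile(P[:,2],[90,98]) if len(P) else None)
    cv2.imwrite(f"pics/pad_{n}.png",cv2.resize(d["color"][v-40:v+60,u-50:u+70],None,fx=5,fy=5,interpolation=cv2.INTER_CUBIC))
E
python3 pad.py
```

```text
[ 0.5402 -0.078   0.1072] [-2.1252  8.3447  2.5982]
top 182 ztop 0.1342278576665858 [0.1335 0.1358]
top 101 ztop 0.1337634695905143 [0.1342 0.1358]
side 286 ztop 0.13224947626792274 [0.1315 0.1327]
side 166 ztop 0.13177297065444424 [0.1316 0.1327]
```

arm_command([
  [[0,0.025,0],0],
  [[0,0.025,0],0],
  [[0,0.025,0],0],
  [[0,0,0],0],
  [[0,0,0],0],
  [[0,0,0],0],
  [[0,0,0],0],
  [[0,0,0],0],
  [[0,0,0],0],
  [[0,0,0],0],
])

```text
time: 16.9
eef_pos: [0.5404, -0.0793, 0.1072]
tcp_rot: [-3.139, 0.0, 0.147]
contact_force: [-1.4, 9.4, 1.6]
gripper_width: 0.0235
grasp_force: 59.4
```

```bash
python3 pad.py
```

```text
[ 0.5404 -0.0793  0.1072] [-1.4376  9.4421  1.6033]
top 182 ztop 0.1342278576665858 [0.1335 0.1358]
top 93 ztop 0.1329171635878797 [0.1337 0.1352]
side 286 ztop 0.13224947626792274 [0.1315 0.1327]
side 164 ztop 0.13238039154463846 [0.1322 0.1334]
```

arm_command([
  [[0,0.02,0],0],
  [[0,0.02,0],0],
  [[0,0,0],0],
  [[0,0,0],0],
  [[0,0,0],0],
  [[0,0,0],0],
  [[0,0,0],0],
  [[0,0,0],0],
  [[0,0,0],0],
  [[0,0,0],0],
])

```text
time: 18.0
eef_pos: [0.5405, -0.0802, 0.1072]
tcp_rot: [-3.139, 0.0, 0.147]
contact_force: [-1.7, 9.4, 2.6]
gripper_width: 0.0233
grasp_force: 59.7
```

```bash
python3 pad.py
```

```text
[ 0.5405 -0.0802  0.1072] [-1.7203  9.4117  2.5762]
top 182 ztop 0.1342278576665858 [0.1335 0.1358]
top 68 ztop 0.14099744851716228 [0.142  0.1438]
side 286 ztop 0.13224947626792274 [0.1315 0.1327]
side 189 ztop 0.14055621432669224 [0.1403 0.1421]
```

The paddle has sprung up by about 8–9 mm at 9.4 N. I'll ease the fork back and lift out.

arm_command([
  [[0,0,0],0],
  [[0,-0.1,0],0],
  [[0,-0.1,0],0],
  [[0,-0.1,0],0],
  [[0,-0.1,0],0],
  [[0,-0.1,0],0],
  [[0,-0.05,0],0],
  [[0,0,-0.3],0],
  [[0,0,-0.5],0],
  [[0,0,-0.5],0],
])

```text
time: 19.1
eef_pos: [0.5393, -0.071, 0.1344]
tcp_rot: [3.141, -0.0, 0.147]
contact_force: [0.6, 0.7, -0.5]
gripper_width: 0.0237
grasp_force: 59.4
```

```bash
python3 pad.py
```

```text
[ 0.5393 -0.071   0.1344] [ 0.5903  0.7217 -0.4535]
top 182 ztop 0.1342278576665858 [0.1335 0.1358]
top 158 ztop 0.14337257168480713 [0.143  0.1447]
side 286 ztop 0.13224947626792274 [0.1315 0.1327]
side 209 ztop 0.1415516435034638 [0.141  0.1423]
```

arm_command([
  [[0,0,-0.6],0],
  [[0,0,-0.9],0],
  [[-0.237,0.875,0],0],
  [[-0.237,0.875,0],0],
  [[-0.237,0.875,0],0],
  [[-0.237,0.875,0],0],
  [[-0.237,0.875,0],0],
  [[-0.237,0.875,0],0],
  [[-0.237,0.875,0],0],
  [[-0.237,0.875,0],0],
])

```text
time: 20.2
eef_pos: [0.5219, -0.2157, 0.1638]
tcp_rot: [3.142, -0.0, 0.147]
contact_force: [0.2, 0.8, -1.2]
gripper_width: 0.0233
grasp_force: 59.4
```

arm_command([
  [[-0.237,0.875,0],0],
  [[-0.237,0.875,0],0],
  [[0,0,0],0.078],
  [[0,0,0],0.078],
  [[0,0,0],0.078],
  [[0,0,0],0.079],
  [[0,0,0],0],
  [[0,0,0],0],
  [[0,0,0],0],
  [[0,0,0],0],
])

```text
time: 21.2
eef_pos: [0.5178, -0.2509, 0.1633]
tcp_rot: [-3.142, 0.0, -0.343]
contact_force: [-0.1, 0.2, -1.6]
gripper_width: 0.0234
grasp_force: 59.4
```

arm_command([
  [[0,0,0.8],0],
  [[0,0,0.8],0],
  [[0,0,0.8],0],
  [[0,0,0.5],0],
  [[0,0,0.5],0],
  [[0,0,0.5],0],
  [[0,0,0.2],0],
  [[0,0,0],0],
  [[0,0,0],0],
  [[0,0,0],0],
])

```text
time: 22.2
eef_pos: [0.5184, -0.2512, 0.0821]
tcp_rot: [3.141, -0.001, -0.345]
contact_force: [-1.1, 0.2, -0.6]
gripper_width: 0.0232
grasp_force: 59.4
```

arm_command([
  [[0,0,0.1],0],
  [[0,0,0.1],0],
  [[0,0,0.06],0],
  [[0,0,0],0],
  [[0,0,0],0],
  [[0,0,0],0],
  [[0,0,0],0],
  [[0,0,0],0],
  [[0,0,0],0],
  [[0,0,0],0],
])

```text
time: 23.2
eef_pos: [0.518, -0.251, 0.0764]
tcp_rot: [3.142, -0.0, -0.345]
contact_force: [0.0, 1.5, 4.8]
gripper_width: 0.0232
grasp_force: 59.9
```

arm_command([
  [[0,0,0],0],
  [[0,0,0],0],
  [[0,0,0],0],
  [[0,0,0],0],
  [[0,0,0],0],
  [[0,0,0],0],
  [[0,0,0],0],
  [[0,0,-0.3],0],
  [[0,0,-0.8],0],
  [[0,0,-1],0],
], fingers=-1)

```text
time: 24.2
eef_pos: [0.5174, -0.2506, 0.1189]
tcp_rot: [-3.141, 0.001, -0.345]
contact_force: [0.6, 0.1, -0.8]
gripper_width: 0.0857
grasp_force: 0.0
```

arm_command([
  [[0,0,-1],0],
  [[0,0,-1],-0.078],
  [[0,0,-1],-0.078],
  [[0,0,-1],-0.079],
  [[0,0,0],-0.078],
  [[0.19,-0.99,0],0],
  [[0.19,-0.99,0],0],
  [[0.19,-0.99,0],0],
  [[0.19,-0.99,0],0],
  [[0.19,-0.99,0],0],
])

```text
time: 25.2
eef_pos: [0.5225, -0.1495, 0.1999]
tcp_rot: [3.141, -0.002, 0.147]
contact_force: [0.5, -0.1, 0.0]
gripper_width: 0.0853
grasp_force: 0.0
```

```bash
cat > pp.py <<'E'
from h import *
np.set_printoptions(precision=4,suppress=True)
print(arm.sense()["eef_pos"],arm.sense()["tcp_rot"])
def box(P,zlo,zhi,c,rad):
    Q=P[(P[:,2]>zlo)&(P[:,2]<zhi)&(np.hypot(P[:,0]-c[0],P[:,1]-c[1])<rad)]
    if len(Q)<6: return len(Q)
    r=cv2.minAreaRect((Q[:,:2]*1000).astype(np.float32)); return len(Q),np.round(r[0],1),np.round(r[1],1),round(r[2],1),np.percentile(Q[:,2],[50,95]).round(4)
for n in("top","side"):
    d=arm.capture(n); P=cloud(d).reshape(-1,3)
    print(n,"paddle top",box(P,.13,.15,(.528,-.009),.03),"all",box(P,.072,.15,(.528,-.009),.03))
    print(n,"fork top",box(P,.1,.13,(.516,-.25),.03),"guard",box(P,.048,.06,(.516,-.25),.035))
E
python3 pp.py
```

```text
[ 0.5225 -0.1495  0.1999] [ 3.1407 -0.0016  0.1466]
top paddle top (151, array([528.3,  -7.7]), array([29.4, 24. ]), 4.3, array([0.1403, 0.1444])) all (270, array([529.1,  -8.2]), array([39.7, 29.7]), 8.4, array([0.1358, 0.1437]))
top fork top 0 guard (111, array([ 522.8, -229.1]), array([22.1, 62.6]), 69.3, array([0.0503, 0.0545]))
side paddle top (108, array([526.1, -10. ]), array([25.4, 27.2]), 84.1, array([0.1394, 0.1425])) all (427, array([528.4,  -7.7]), array([39.7, 31.3]), 7.2, array([0.1101, 0.1415]))
side fork top (212, array([ 516.3, -250.4]), array([26.7, 24.5]), 69.0, array([0.1147, 0.1184])) guard (284, array([ 518., -252.]), array([65., 58.]), 27.3, array([0.0512, 0.0576]))
```

arm_command([
  [[0.17,-0.87,0],0],
  [[0.17,-0.87,0],0],
  [[0.17,-0.87,0],0],
  [[0.17,-0.87,0],0],
  [[0.17,-0.87,0],0],
  [[0.17,-0.87,0],0],
  [[0.17,-0.87,0],0],
  [[0.17,-0.87,0],0],
  [[0,0,0.7],0],
  [[0,0,0.7],0],
])

```text
time: 26.3
eef_pos: [0.5293, -0.0091, 0.1702]
tcp_rot: [3.141, -0.002, 0.147]
contact_force: [-0.1, -0.5, 0.2]
gripper_width: 0.0855
grasp_force: 0.0
```

arm_command([
  [[0,0,0],0],
  [[0,0,0.8],0],
  [[0,0,0.8],0],
  [[0,0,0.8],0],
  [[0,0,0.8],0],
  [[0,0,0.6],0],
  [[0,0,0],0],
  [[0,0,0],0],
  [[0,0,0],0],
  [[0,0,0],0],
])

```text
time: 27.3
eef_pos: [0.5295, -0.0086, 0.0952]
tcp_rot: [3.141, -0.002, 0.147]
contact_force: [0.3, -0.4, 1.0]
gripper_width: 0.0857
grasp_force: 0.0
```

arm_command([
  [[0,0,0],0],
  [[0,0,0],0],
  [[0,0,0],0],
  [[0,0,0],0],
  [[0,0,0],0],
  [[0,0,0],0],
  [[0,0,0],0],
  [[0,0,0],0],
  [[0,0,0],0],
  [[0,0,0],0],
], fingers=1)

```text
time: 28.3
eef_pos: [0.5287, -0.0082, 0.0941]
tcp_rot: [-3.141, -0.0, 0.147]
contact_force: [-1.2, 4.3, 1.8]
gripper_width: 0.0234
grasp_force: 59.8
```

arm_command([
  [[0,0,-0.2],0],
  [[0,0,-0.3],0],
  [[0,0,-0.3],0],
  [[0,0,-0.4],0],
  [[0,0,-0.5],0],
  [[0,0,-0.6],0],
  [[0,0,-0.6],0],
  [[0,0,-0.7],0],
  [[0,0,-0.6],0],
  [[0,0,0],0],
])

```text
time: 29.3
eef_pos: [0.5302, -0.0086, 0.181]
tcp_rot: [3.14, -0.004, 0.147]
contact_force: [0.9, -0.5, -1.9]
gripper_width: 0.0234
grasp_force: 60.6
```

```bash
cat > hold.py <<'E'
from h import *
np.set_printoptions(precision=4,suppress=True)
s=arm.sense(); T=np.array(s["eef_pos"]); y=s["tcp_rot"][2]; print(T,s["tcp_rot"],s["contact_force"],s["gripper_width"])
ex=np.array([np.cos(y),np.sin(y),0]); ty=np.array([np.sin(y),-np.cos(y),0])
d=arm.capture("side"); pickle.dump(d,open("hold.pkl","wb")); W=cloud(d)
for r in arm.trace("paddle_center",d)[:1]:
    P=W[r["region"]]-T; P=P[np.linalg.norm(P,axis=1)<.12]; print(r["p"],len(P))
    for z in np.arange(-.07,.06,.006):
        m=abs(P[:,2]-z)<.003
        if m.sum()>3: print(round(z,3),m.sum(),"x",np.percentile(P[m]@ex,[2,98])*1e3,"y",np.percentile(P[m]@ty,[2,50,98])*1e3)
u,v=[int(k) for k in proj(d,[T])[0]]
cv2.imwrite("pics/hold.png",cv2.resize(d["color"][v-55:v+65,u-60:u+60],None,fx=5,fy=5,interpolation=cv2.INTER_CUBIC))
E
python3 hold.py
```

```text
[ 0.5302 -0.0086  0.181 ] [ 3.1405 -0.0042  0.1467] [ 0.913  -0.5476 -1.9445] 0.02337313977008227
0.78 303
-0.046 25 x [-11.805    8.6778] y [-7.4802  4.7465  7.5962]
-0.04 22 x [-11.949    8.1947] y [-7.6908  4.1146  6.1652]
-0.034 36 x [-12.1512   8.1154] y [-9.1005  4.133   7.9487]
-0.028 15 x [-11.9896   8.5223] y [-6.0297  3.7401  7.5817]
-0.022 17 x [-11.891    9.4749] y [3.5685 6.0466 7.8121]
-0.016 45 x [-19.9684  16.8647] y [-9.355  11.7416 15.459 ]
-0.01 41 x [-18.7832  14.8623] y [-7.2449  9.0554 16.1488]
-0.004 33 x [-15.4637  12.3672] y [-1.2443  9.6424 14.0626]
0.002 15 x [-15.3103   5.1927] y [-4.4345  7.97   16.4209]
0.008 6 x [-15.1187 -13.2908] y [-2.7472  7.6501 13.5028]
0.014 7 x [-15.3426 -13.6642] y [-1.9719  5.8276 10.9194]
0.02 7 x [-15.7395 -13.4993] y [-1.3893  6.5108 11.6046]
0.026 6 x [-15.1414 -13.3392] y [ 5.7785  7.7092 12.4703]
0.038 9 x [-15.9846 -13.4419] y [-1.093   7.4146 10.5694]
0.044 10 x [-15.3412 -11.9112] y [-6.177   3.8165  9.6529]
```

View pics/hold.png

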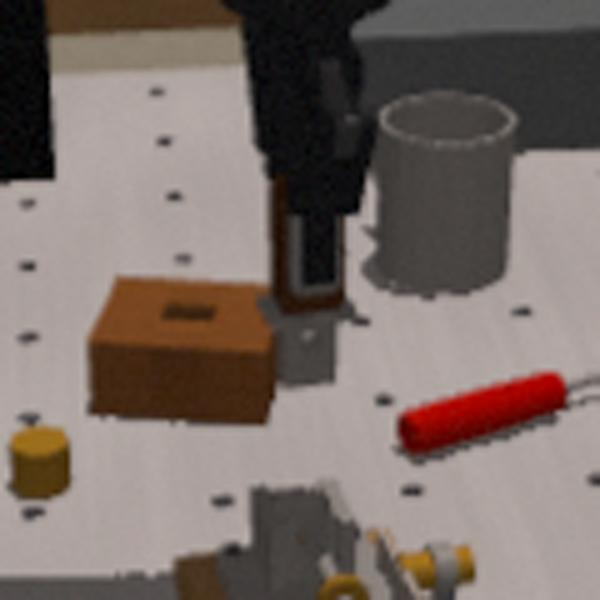

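The paddle is held upright and drawn clear: bolster at about crop (310,305), tongue below it, rack pocket visible at (188,312). Carrying it to the rack.

arm_command([
  [[-0.01,-0.93,0],0],
  [[-0.01,-0.93,0],0],
  [[-0.01,-0.93,0],0],
  [[-0.01,-0.93,0],0],
  [[-0.01,-0.93,0],0],
  [[-0.01,-0.93,0],0],
  [[-0.01,-0.93,0],0],
  [[-0.01,-0.93,0],0],
  [[-0.01,-0.93,0],0],
  [[0,-0.93,0],0],
])

```text
time: 30.4
eef_pos: [0.4989, 0.1758, 0.1769]
tcp_rot: [3.141, 0.002, 0.147]
contact_force: [0.8, -0.2, -1.1]
gripper_width: 0.0231
grasp_force: 60.7
```

arm_command([
  [[0,-0.93,0],0],
  [[0,-0.93,0],0],
  [[0,-0.93,0],0],
  [[0,0,0],0.0826],
  [[0,0,0],0.0826],
  [[0,0,0],0.0826],
  [[0,0,0.8],0],
  [[0,0,0.8],0],
  [[0,0,0],0],
  [[0,0,0],0],
])

```text
time: 31.4
eef_pos: [0.4905, 0.23, 0.1444]
tcp_rot: [3.14, 0.003, -0.241]
contact_force: [0.3, 1.7, -0.6]
gripper_width: 0.0232
grasp_force: 60.6
```

```bash
sed -i 's/v-55:v+65/v-40:v+80/' hold.py
cat >> hold.py <<'E'
C=np.array([.492,.2306,.046]); print("to rack centre, tool x,y mm",(C-T)@ex*1e3,(C-T)@ty*1e3)
P=W.reshape(-1,3); m=(abs(P[:,2]-.0465)<.005)&(np.hypot(P[:,0]-.492,P[:,1]-.2306)<.07); Q=P[m]
print(cv2.minAreaRect((Q[:,:2]*1000).astype(np.float32)))
E
python3 hold.py
```

```text
[0.4905 0.23   0.1444] [ 3.1398  0.0027 -0.2408] [ 0.3138  1.6793 -0.5564] 0.023157937559269107
0.71 237
-0.052 5 x [-3.5268 10.2021] y [1.3639 4.5754 5.7614]
-0.046 18 x [-11.9292   9.4803] y [1.5965 5.7478 8.5652]
-0.04 18 x [-10.7621  11.178 ] y [ 1.4203  5.6786 10.9369]
-0.034 20 x [-10.8547   9.9963] y [-5.0666  3.4743 10.1953]
-0.028 13 x [-11.1975  11.4976] y [0.381  5.0546 9.1443]
-0.022 17 x [-11.3538  11.2229] y [1.9581 4.2916 7.1131]
-0.016 24 x [-19.3743  18.7096] y [-6.9826 11.1733 15.0653]
-0.01 35 x [-19.0669  17.5451] y [-10.6037   9.4303  16.7421]
-0.004 19 x [-15.6341  14.3564] y [ 4.8182 10.3005 14.6856]
0.002 14 x [-9.939  14.4463] y [ 2.8448 12.7444 18.8016]
0.008 10 x [ 6.4674 13.4777] y [ 1.0234 11.5026 21.1621]
0.014 8 x [ 9.7385 14.6756] y [ 1.5091  8.3306 11.0448]
0.02 5 x [ 9.8795 14.3534] y [ 4.124   8.4546 11.2768]
0.026 7 x [10.3328 14.7324] y [ 4.2183  8.246  11.244 ]
0.032 6 x [10.7443 14.5185] y [-1.0686  5.147  11.3586]
0.038 6 x [10.0393 14.7842] y [ 4.7981  9.4083 15.6734]
0.044 8 x [11.6207 14.8028] y [-6.3216  5.9154 16.6389]
0.05 4 x [ 9.7309 12.262 ] y [-2.5633  6.7802 19.2756]
to rack centre, tool x,y mm 1.3133453877542014 -0.9414752999426628
((491.1910705566406, 231.58335876464844), (91.77523803710938, 100.8706283569336), 77.22947692871094)
```

View pics/hold.png

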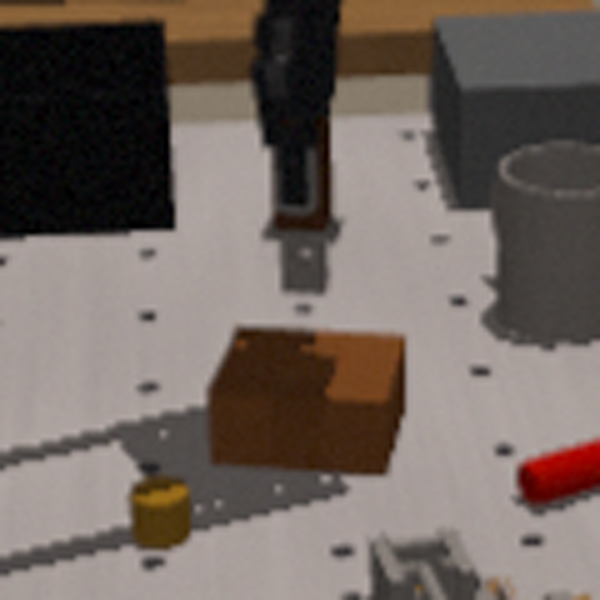

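The paddle hangs above the rack; I'm correcting by +1.6 mm along tool x and −0.9 mm along y, then lowering to just past the mouth to feel for contact.

arm_command([
  [[0.08,-0.045,0.5],0],
  [[0,0,0.7],0],
  [[0,0,0.6],0],
  [[0,0,0.2],0],
  [[0,0,0],0],
  [[0,0,0.15],0],
  [[0,0,0.15],0],
  [[0,0,0.15],0],
  [[0,0,0.15],0],
  [[0,0,0],0],
])

```text
time: 32.5
eef_pos: [0.493, 0.2308, 0.0936]
tcp_rot: [3.141, 0.001, -0.243]
contact_force: [0.5, -0.2, -1.4]
gripper_width: 0.0235
grasp_force: 60.6
```

arm_command([
  [[0,0,0.15],0],
  [[0,0,0.15],0],
  [[0,0,0.15],0],
  [[0,0,0.1],0],
  [[0,0,0],0],
  [[0,0,0],0],
  [[0,0,0],0],
  [[0,0,0],0],
  [[0,0,0],0],
  [[0,0,0],0],
])

```text
time: 33.5
eef_pos: [0.4934, 0.231, 0.0832]
tcp_rot: [-3.141, -0.0, -0.243]
contact_force: [-0.4, -0.8, -2.5]
gripper_width: 0.0232
grasp_force: 60.6
```

Inside the pocket with no contact. Going on down to home.

arm_command([
  [[0,0,0.2],0],
  [[0,0,0.2],0],
  [[0,0,0.2],0],
  [[0,0,0.15],0],
  [[0,0,0.05],0],
  [[0,0,0.05],0],
  [[0,0,0],0],
  [[0,0,0],0],
  [[0,0,0],0],
  [[0,0,0],0],
])

```text
time: 34.5
eef_pos: [0.4935, 0.231, 0.0663]
tcp_rot: [-3.141, -0.0, -0.243]
contact_force: [0.3, -0.4, -2.4]
gripper_width: 0.0234
grasp_force: 60.6
```

arm_command([
  [[0,0,0.05],0],
  [[0,0,0.05],0],
  [[0,0,0.05],0],
  [[0,0,0],0],
  [[0,0,0],0],
  [[0,0,0],0],
  [[0,0,0],0],
  [[0,0,0],0],
  [[0,0,0],0],
  [[0,0,0],0],
])

```text
time: 35.5
eef_pos: [0.4935, 0.231, 0.0639]
tcp_rot: [-3.141, -0.0, -0.243]
contact_force: [-3.6, -2.3, 5.9]
gripper_width: 0.023
grasp_force: 61.4
```

Seated at 0.0639, as predicted. Release and retreat.

arm_command([
  [[0,0,0],0],
  [[0,0,0],0],
  [[0,0,0],0],
  [[0,0,0],0],
  [[0,0,0],0],
  [[0,0,0],0],
  [[0,0,0],0],
  [[0,0,-0.3],0],
  [[0,0,-0.7],0],
  [[0,0,-1],0],
], fingers=-1)

```text
time: 36.5
eef_pos: [0.4927, 0.2307, 0.1035]
tcp_rot: [3.141, 0.001, -0.243]
contact_force: [0.1, 0.2, 0.4]
gripper_width: 0.0856
grasp_force: 0.0
```

arm_command([
  [[0,0,-1],0],
  [[0,0,-1],0],
  [[0,0,-1],0],
  [[0,0,-1],0],
  [[-1,0,-0.5],0],
  [[-1,0,0],0],
  [[-1,0,0],0],
  [[-1,0,0],0],
  [[-1,0,0],0],
  [[0,0,0],0],
])

```text
time: 37.5
eef_pos: [0.395, 0.2557, 0.1945]
tcp_rot: [-3.14, -0.001, -0.241]
contact_force: [0.4, 0.4, 0.2]
gripper_width: 0.0855
grasp_force: 0.0
```

```bash
cat > end.py <<'E'
from pp import box
from h import *
np.set_printoptions(precision=4,suppress=True)
for n in("top","side"):
    d=arm.capture(n); P=cloud(d).reshape(-1,3)
    print(n,"paddle top",box(P,.095,.125,(.492,.231),.03),"bolster+",box(P,.0485,.125,(.492,.231),.032))
    print(n,"fork top",box(P,.1,.13,(.516,-.25),.03))
    if n=="side": cv2.imwrite("pics/end.png",d["color"])
print(arm.sense()["contact_force"])
E
python3 end.py
```

```text
[0.395  0.2557 0.1945] [-3.1404 -0.0007 -0.241 ]
top paddle top 0 all 3
top fork top (137, array([ 516.7, -250.3]), array([24.2, 24.4]), 66.4, array([0.1167, 0.1217])) guard (257, array([ 515.4, -250.8]), array([66.8, 68.1]), 75.0, array([0.0508, 0.0559]))
side paddle top 0 all 0
side fork top (212, array([ 516.2, -250.9]), array([25.7, 24.5]), 70.3, array([0.115 , 0.1183])) guard (288, array([ 514.2, -254.8]), array([58.4, 62.9]), 73.5, array([0.0513, 0.0576]))
top paddle top (154, array([493.9, 230.2]), array([24.8, 29.6]), 74.2, array([0.1098, 0.1154])) bolster+ (357, array([491.8, 229.8]), array([58.8, 59.2]), 49.6, array([0.0824, 0.1135]))
top fork top (137, array([ 517. , -250.4]), array([23.5, 25.6]), 68.8, array([0.1167, 0.1207]))
side paddle top (96, array([492.9, 229. ]), array([28.2, 29.6]), 73.8, array([0.1071, 0.1121])) bolster+ (302, array([487.9, 222.3]), array([40.9, 51.2]), 87.2, array([0.0812, 0.1111]))
side fork top (213, array([ 516.6, -250.2]), array([28. , 24.3]), 69.0, array([0.1149, 0.1185]))
[ 0.2633 -0.7319  0.8833]
```

View pics/end.png

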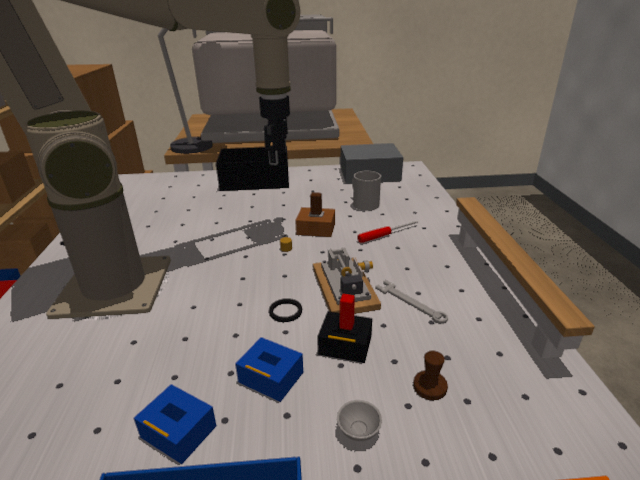

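The paddle stands home in the wooden block at (316,204) and the fork upright in the black stand at (347,312). The bystanders are where they were and the gripper is clear.

```bash
python3 -c "
from bench import arm
print(arm.finish_job())"
```

```text
the job is handed in; nothing more can be done
None
```

The job is handed in: the paddle was freed at about 9.4 N and stands home in the wooden block, the fork is back upright in its black stand, and the bystanders look unmoved; no verdict came back.

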